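# Send the finished module down the tipping sorter

## Task

Send the finished module, the one with the green circuit board, on to the wiring bench: set it down lengthwise on the half of the white tipping tray beside the blue chute and let go of it there, so that its weight tips the tray and it slides off into the blue chute. Do not drop it onto the tray or push the tray down yourself, and leave the bare black module where it lies.

Things in the scene. Friction and masses are not known exactly. Their poses are not given: they have to be found in the camera images.
- module_mid (a point): centre (half-way up) of the finished module: black box 42 (x) x 84 (y) x 52 mm high, about 0.28 kg, loose, upright on the bench, its top a green circuit board (at 47 mm) with a grey connector rising to 52 mm; flat sides up to 44 mm. x: across its narrow width (grasp it so, from above); y: along its length; z: up.
- tray: white slippery see-saw tray on a fixed stand. Origin: mid axle, 155 mm above the bench; x: axle, y: along the tray, z: out of its deck. Deck 136 (x) x 220 (y) mm, top 12 mm above the axle; rails on the long edges, 8 mm high, 126 apart; ends open. Sprung within 0.1 rad of level when empty; a module let go with its centre 35 to 70 mm from the axle tips that end down 0.6 rad and slides off it.
- blue_chute: chute with blue sides, fixed, 168 (x) x 190 (y) x 109 mm high; origin under its centre, on the bench, 165 mm from the axle along the tray's y or -y (this changes from start to start). In it a grey ramp carries on from the tipped tray down to an aluminium lip, where the module comes to rest about 18 mm beyond the origin and 74 mm up. A like red-sided chute lies at the tray's other end.
- bare_mid (a point): centre of the bare module, a bystander: the same black box, 42 x 84 x 44 mm, without a circuit board, four brass studs on its black top. A grey terminal block of like size with a white ridge also lies in the row.
There are look-alikes about, which are no part of the job. Leave any purple or red look-alike of the part that bears module_mid alone.

How it is judged:
On the way, in this order (a step that is already met when the one before it is completed fails the run):
1. the finished module is lowered, still in the fingers, to within about 20 mm of the tray's deck (x of module_mid in the frame of tray between -0.06 and 0.06 m and y of module_mid in the frame of tray between -0.13 and 0.13 m and z of module_mid in the frame of tray between 0.02 and 0.06 m and contact force between the fingers and module above 0.5 N).
2. with the fingers off the module and the tray, the module on the tray tips it down towards the blue chute, by more than 0.3 rad (x of module_mid in the frame of tray between -0.06 and 0.06 m and y of module_mid in the frame of tray between -0.13 and 0.13 m and z of module_mid in the frame of tray between 0.02 and 0.068 m and z of blue_chute in the frame of tray above -0.099 m and contact force between the fingers and module below 0.1 N and contact force between each of the arm, the fingers and tray below 0.1 N and contact force between module and tray above 0.02 N).
At the end, for the whole second after the job is handed in: The finished module lies at rest in the blue chute, off the tray (its centre within 60 mm of the chute's centre both ways and less than 105 mm above the bench), let go of, and the bare module is within 30 mm of where it began (x of module_mid in the frame of blue_chute between -0.06 and 0.06 m and y of module_mid in the frame of blue_chute between -0.06 and 0.06 m and z of module_mid in the frame of blue_chute below 0.105 m and contact force between module and tray below 0.05 N and linear speed of module below 0.02 m/s and distance of bare_mid from where it was at the start of the episode below 0.03 m); the robot touches nothing.
It fails at once if the bare module is moved by more than 30 mm (distance of bare_mid from where it was at the start of the episode above 0.03 m).
It fails at once if the robot pushes on the tray itself with more than 3 N (contact force between any of the fingers, the arm and tray above 3 N).
It also fails if it takes over 38 s, if anything falls off the work surface, if the arm or the gripper's body presses on something with over 40 N, if the wrist force passes 120 N, or if a joint passes its speed limit or range.

## Robot

A 6-joint arm with a two-finger parallel gripper is mounted at the origin on the work surface. World frame = base frame: x ahead of the robot, y to its left, z up, the work surface at z = 0. Lengths are in m, angles in rad, forces in N, time in s.
With the tool pointing down it reaches from about 0.4 to 0.825 m from the base axis. Payload 7 kg.
Tool frame: the origin (TCP) lies between the finger pads; the fingertips stand 11 mm ahead of it and the grasp point (between the pads) lies 8 mm behind it (arm.tips_ahead is the distance from the TCP to the fingertips, in m); z points along the fingers, x is the direction in which the jaws open and shut, and the axes are right-handed (so a half turn about z gives the same grasp; the last joint's range is limited). The gripper opens to 88 mm and grips with 3 to 60 N. Pads are 19 mm wide; open, the fingers measure 130 mm over their backs; the gripper's body (78 mm by 193 mm) begins 47 mm behind the grasp point.
Start: joints at [-0.896, 0.359, 0.012, 0, -1.224, -0.288], TCP at [0.255, -0.625, 0.238] pointing down, gripper open.
Joint ranges: [-3.07, 3.07], [-1.43, 2.12], [-1.02, 1.25], [-3.03, 1.67], [-3.05, -0], [-3.03, 3.03]. Speed limits (rad/s): [2.39, 2.39, 3.01, 3.14, 3.14, 3.14].

## Interface

Orientations are given as [roll, pitch, yaw] about the fixed x, y, z axes, in that order (R = Rz(yaw) Ry(pitch) Rx(roll)).
In Python, from station import arm, optics, finder gives the robot as it stands. The module is installed in compiled form; this text tells all that it offers.
- The arm moves only by the tool apply_moves, never from a script. Its argument "increments" is one flat list of numbers, 6 for each row, row after row: the shift along the world's x, y, z in m, then the turn, a rotation vector about the world's x, y, z in rad. In form: [tx, ty, tz, rx, ry, rz, tx, ty, tz, rx, ry, rz, ...]. A call has 1 to 20 rows; each row shifts and turns the pose as measured when the row begins; what a row does not reach is not made up. A row lasts 1/12 s, in which the tool goes at most 41.7 mm and 7.16 degrees, less where a joint would pass 70% of its speed; a pose out of reach is approached as far as the arm can. A call with a gripper value outside its range is refused whole. "hand" is the closure, from 0 (fully open) to 1 (shut), set as the call begins (left out, the last holds). The fingers move at their own pace and stop on an object; "force" is the grip in N (left out, the last holds). Time passes only in rows, so rows that do not move let the fingers close. It gives the time, the measured TCP pose, the force and the opening at its end, in the units of the state.
- arm.get_state(): the state, without advancing time (a new reading comes with each control period).
- optics.grab_frame(name): name is "side" or "top"; returns the picture (420x560x3 uint8, red, green, blue); there is no depth.
- optics.camera_model(name): a dict with "fx", "fy", "cx", "cy" (pixels), "world_to_cam" (4x4, takes a point from world to camera coordinates). Camera axes: x right, y up, looking along -z (the intrinsics and any distortion apply to the point x, -y, -z); pixel columns grow to the right and rows downward; lengths in m; the calibration is good to about 2 mm. A picture is of the moment at which its call begins. camera_model takes no time and is no camera call.
- arm.job_done(): hands the job in, once; it reports no verdict.
Trained networks look in the newest picture that a camera, given by its name, has taken for a name from the list of things; names that differ only in an ending like _2 or _b are one class to them, and where a whole thing is asked for, a point or a joint stands for the part that bears it (a point fixed in the world has none). Each returns a list of dicts, best first, with "conf" (0 to 1); they miss things now and then, are a little off and sometimes report something else, mostly with a low value. They report only what shows in the picture. A call takes as long as a camera call. They do not tell look-alikes from the thing itself.
- finder.find_in(camera, name): "box" ([left, top, right, bottom] in pixels, round what is visible of it).
- finder.landmark_of(camera, name): "point" ([column, row] in pixels: a listed point, or the origin of a listed thing).
The state is a dict: "t": time; "q": joint angles; "qd": joint speeds; "joint_efforts": joint torques, N m; "eef_pos": TCP position; "ee_rot": TCP orientation; "force": force on the tool from outside, world axes, zero at the start; "moment": the same for the moment, N m; "width": finger opening in m.
Only numpy, scipy, OpenCV 4.12 (cv2) and the standard library are available. Lean on these libraries where they do the work, as an engineer would, in place of code of your own. Each camera call takes 0.05 s, during which the arm holds its last target. There are 200 camera calls.

## Working session

There is one attempt and no reset: what is moved stays moved. The work goes in short steps, Python scripts to look and compute and a tool call to move; the robot and the scene stay as the last step left them, time stands still between calls to the robot, and variables do not carry over. Pictures are saved under pics/ and viewed, about 8 in all and at most 12, crops included, and the job is handed in when it is done.

Besides the shell and the picture viewer there is one more tool, called after ">>>" as name(argument=value, ...) on one line, values as JSON. apply_moves: Moves the arm, as the interface text tells. Its arguments: {"type":"object","properties":{"increments":{"type":"array"},"hand":{"type":"number"},"force":{"type":"number"}},"required":["increments"]}

```bash
mkdir -p pics
cat > h.py <<'E'
import numpy as np, cv2
from station import arm, optics, finder
def save(n,img): cv2.imwrite('pics/'+n,img[:,:,::-1])
def proj(c,P):
    m=optics.camera_model(c);T=np.array(m['world_to_cam']);p=np.atleast_2d(P)@T[:3,:3].T+T[:3,3]
    k=np.array(m.get('dist',m.get('distortion',np.zeros(5))),float)
    K=np.array([[m['fx'],0,m['cx']],[0,m['fy'],m['cy']],[0,0,1]])
    return cv2.projectPoints(p*[1,-1,-1],np.zeros(3),np.zeros(3),K,k)[0][:,0]
def atz(c,uv,z):
    m=optics.camera_model(c);T=np.array(m['world_to_cam'])
    d=np.array([(uv[0]-m['cx'])/m['fx'],-(uv[1]-m['cy'])/m['fy'],-1.])
    d=T[:3,:3].T@d;o=-T[:3,:3].T@T[:3,3];return o+d*(z-o[2])/d[2]
E
python3 - <<'E'
from h import *
print(optics.camera_model('top'),optics.camera_model('side')['fx'])
a=optics.grab_frame('top');b=optics.grab_frame('side')
save('top0.png',a);save('side0.png',b)
for c in('top','side'):
  for n in('module_mid','tray','blue_chute','bare_mid'):
    print(c,n,[(np.round(r['point']),round(r['conf'],2)) for r in finder.landmark_of(c,n)][:4],[(np.round(r['box']),round(r['conf'],2)) for r in finder.find_in(c,n)][:4])
print(arm.get_state())
E
```

```text
{'fx': 431.22932589430064, 'fy': 431.22932589430064, 'cx': 276.2906694297777, 'cy': 218.6462601676329, 'world_to_cam': array([[ 0.13228208, -0.99119941, -0.00501727, -0.03796747],
       [ 0.96778871,  0.12806056,  0.21676138, -0.5367299 ],
       [-0.21421124, -0.03352931,  0.97621172, -0.89947064],
       [ 0.        ,  0.        ,  0.        ,  1.        ]])} 459.0457062585181
top module_mid [(array([241., 238.]), 0.87), (array([288., 271.]), 0.83), (array([330., 303.]), 0.81)] [(array([312., 287., 355., 320.]), 0.89), (array([268., 256., 306., 283.]), 0.83), (array([218., 292., 261., 316.]), 0.73), (array([224., 218., 257., 256.]), 0.61)]
top tray [(array([316., 152.]), 0.8), (array([389., 303.]), 0.58)] [(array([262., 116., 376., 190.]), 0.94)]
top blue_chute [] [(array([192., 116., 282., 204.]), 0.62)]
top bare_mid [(array([389., 301.]), 0.57)] [(array([367., 286., 415., 319.]), 0.82)]
side module_mid [(array([231., 239.]), 0.83), (array([269., 332.]), 0.78), (array([251., 281.]), 0.75), (array([168., 277.]), 0.71)] [(array([144., 253., 196., 310.]), 0.88), (array([214., 217., 
[... 322 characters left out ...]
([309., 337., 376., 420.]), 0.59)]
{'t': 0.9, 'q': array([-8.95881664e-01,  3.58613613e-01,  1.19067042e-02,  5.19916494e-07,
       -1.22410994e+00, -2.88091125e-01]), 'qd': array([-8.67718802e-04, -3.39310173e-05,  1.56516706e-04, -2.08018773e-05,
        2.24257347e-05,  5.06220029e-04]), 'joint_efforts': array([-3.41908826e-04, -5.82363331e+01,  2.93295586e+01,  7.00247705e+00,
        1.25384078e-02, -1.15233510e-05]), 'eef_pos': array([ 0.25461185, -0.62511494,  0.23755545]), 'ee_rot': array([-3.14158635e+00, -1.95371034e-05,  1.95762004e+00]), 'force': array([-0.42822644,  0.30757008, -0.26652634]), 'moment': array([-0.03277905,  0.05171858, -0.02013082]), 'width': 0.0878375662144903}
```

View pics/top0.png

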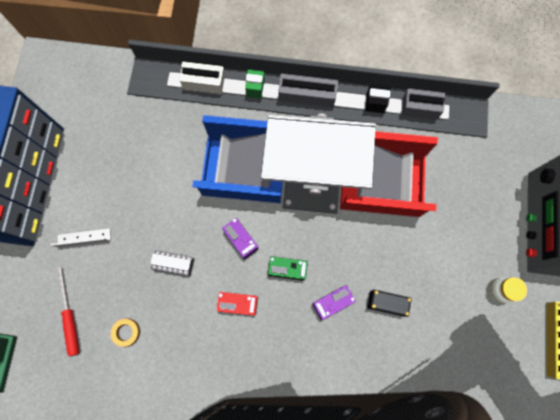

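View pics/side0.png

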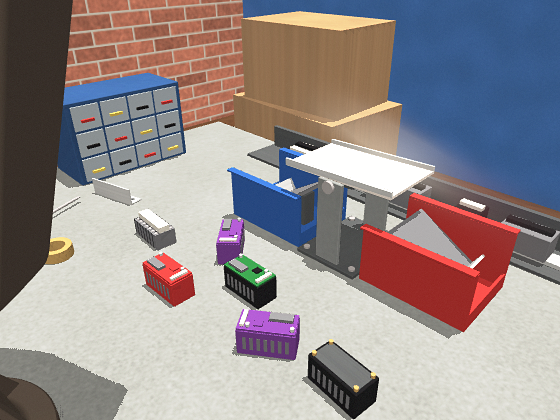

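Candidates in the top view are: green at (288,268), which is the finished module; purple at (240,238) and (334,302); red at (237,303); bare black at (390,302); and the terminal block at (171,263). The blue chute is on the left, around (237,160), and the white tray is around (319,152). I choose the green one and will measure it and check it in a crop.

```bash
cat > m.py <<'E'
from h import *
a=cv2.imread('pics/top0.png')
hsv=cv2.cvtColor(a,cv2.COLOR_BGR2HSV)
g=np.zeros(a.shape[:2],bool); g[250:290,260:315]=True
m=((hsv[...,0]>40)&(hsv[...,0]<90)&(hsv[...,1]>100)&g).astype(np.uint8)
m=cv2.morphologyEx(m,cv2.MORPH_CLOSE,np.ones((9,9)))
def rect(m,z,hull=True):
    c=max(cv2.findContours(m,0,1)[0],key=cv2.contourArea)[:,0]
    P=np.array([atz('top',p,z)[:2] for p in c])
    r=cv2.minAreaRect((P*1000).astype(np.float32));return c,r,cv2.boxPoints(r)/1000
c,r,b=rect(m,.047);print('module',r,b.round(4))
g[:]=False;g[112:192,258:380]=True
m2=((hsv[...,1]<40)&(hsv[...,2]>200)&g).astype(np.uint8)
c2,r2,b2=rect(m2,.170);print('tray',r2,b2.round(4))
print('tri',)
for ps in [((288,271),(251,281),.026),((316,152),(355,170),.155)]:
    print(atz('top',ps[0],ps[2]),atz('side',ps[1],ps[2]))
cv2.polylines(a,[np.round(proj('top',np.c_[b,[.047]*4])).astype(int)],1,(0,0,255),1)
cv2.polylines(a,[np.round(proj('top',np.c_[b2,[.17]*4])).astype(int)],1,(0,0,255),1)
x=cv2.resize(a[100:290,190:390],None,fx=3,fy=3,interpolation=cv2.INTER_NEAREST);cv2.imwrite('pics/crop0.png',x)
E
python3 m.py
```

```text
module ((433.3335876464844, -4.164482116699219), (41.03456497192383, 80.28971099853516), 0.18200910091400146) [[ 0.4127  0.0359]
 [ 0.4129 -0.0444]
 [ 0.454  -0.0442]
 [ 0.4537  0.036 ]]
tray ((661.4910278320312, -37.70154571533203), (128.25856018066406, 222.57420349121094), 2.2348742485046387) [[ 0.5931  0.071 ]
 [ 0.6018 -0.1514]
 [ 0.7299 -0.1464]
 [ 0.7212  0.076 ]]
tri
[ 0.42864955 -0.00768362  0.026     ] [ 0.43248306 -0.01117518  0.026     ]
[ 0.66631517 -0.03282787  0.155     ] [ 0.66563391 -0.03051672  0.155     ]
```

View pics/crop0.png

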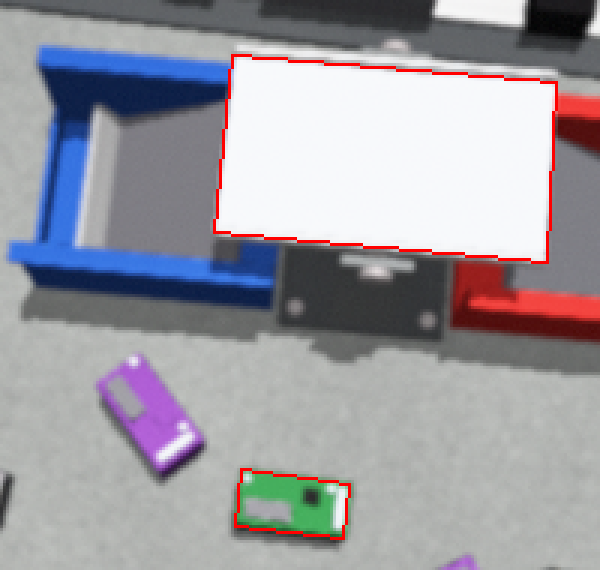

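The red fit outlines the green finished module and the deck in the crop, with the blue chute towards world +y. The module's centre is about (0.4325, -0.006) with yaw about 0. The axle is about (0.665, -0.034) with tray yaw about 0.04. I'll move above the module.

>>> apply_moves(increments=[0.0099, 0.0344, 0, 0, 0, 0.0658, 0.0099, 0.0344, 0, 0, 0, 0.0658, 0.0099, 0.0344, 0, 0, 0, 0.0658, 0.0099, 0.0344, 0, 0, 0, 0.0658, 0.0099, 0.0344, 0, 0, 0, 0.0658, 0.0099, 0.0344, 0, 0, 0, 0.0658, 0.0099, 0.0344, 0, 0, 0, 0.0658, 0.0099, 0.0344, 0, 0, 0, 0.0658, 0.0099, 0.0344, 0, 0, 0, 0.0658, 0.0099, 0.0344, 0, 0, 0, 0.0658, 0.0099, 0.0344, 0, 0, 0, 0.0658, 0.0099, 0.0344, 0, 0, 0, 0.0658, 0.0099, 0.0344, 0, 0, 0, 0.0658, 0.0099, 0.0344, 0, 0, 0, 0.0658, 0.0099, 0.0344, 0, 0, 0, 0.0658, 0.0099, 0.0344, 0, 0, 0, 0.0658, 0.0099, 0.0344, 0, 0, 0, 0.0658, 0.0099, 0.0344, 0, 0, 0, 0.0658], hand=0)

```text
t: 2.4
eef_pos: [0.4319, 0.0165, 0.2387]
ee_rot: [3.139, 0.011, -3.094]
force: [1.3, -0.2, -0.6]
width: 0.0873
```

>>> apply_moves(increments=[0, -0.012, -0.03, 0, 0, -0.024, 0, -0.01, -0.03, 0, 0, -0.024, 0, 0, -0.03, 0, 0, 0, 0, 0, -0.03, 0, 0, 0, 0, 0, 0, 0, 0, 0, 0, 0, 0, 0, 0, 0])

```text
t: 2.9
eef_pos: [0.4366, 0.0047, 0.119]
ee_rot: [3.136, 0.022, -3.122]
force: [1.5, 0.4, 1.0]
width: 0.0875
```

Run:
```python
from h import *
s=arm.get_state();print(s['eef_pos'],s['ee_rot'],arm.tips_ahead)
b=optics.grab_frame('side');a=optics.grab_frame('top')
x=cv2.resize(b[120:380,150:470],None,fx=2,fy=2);save('side1.png',x)
```

```text
[0.43655876 0.00466745 0.11904347] [ 3.13569742  0.02206361 -3.12227972] 0.011
```

View pics/side1.png

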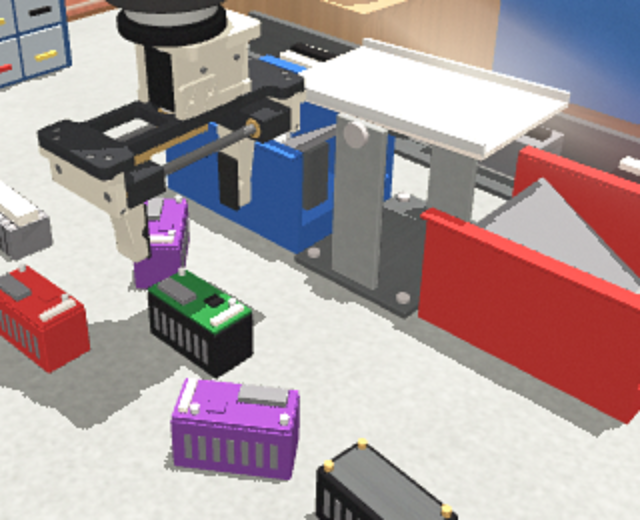

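The open gripper is above the green module at (200,315) in the crop, and the tray stands level and clear. I'll straighten the pose and descend.

>>> apply_moves(increments=[-0.004, -0.011, 0, -0.006, 0.022, -0.019, 0, 0, 0, 0, 0, 0, 0, 0, -0.025, 0, 0, 0, 0, 0, -0.025, 0, 0, 0, 0, 0, -0.02, 0, 0, 0, 0, 0, 0, 0, 0, 0])

```text
t: 3.5
eef_pos: [0.4426, -0.0031, 0.0599]
ee_rot: [3.131, 0.026, -3.141]
force: [-1.4, -0.2, -0.3]
width: 0.088
```

Run:
```python
from h import *
s=arm.get_state();print(s['q'].round(3),s['qd'].round(3),s['eef_pos'],s['ee_rot'])
```

```text
[ 0.443  0.171 -0.736  0.003 -0.636 -0.445] [ 0.001 -0.063  0.053  0.02  -0.069 -0.003] [ 0.44255039 -0.00305673  0.05994585] [ 3.13147012  0.02577128 -3.14137528]
```

>>> apply_moves(increments=[-0.01, -0.004, 0, 0, 0.026, 0, 0, 0, 0, 0, 0, 0])

```text
t: 3.67
eef_pos: [0.4338, -0.0065, 0.0623]
ee_rot: [3.131, 0.001, -3.14]
force: [0.2, 0.5, -0.3]
width: 0.0877
```

Run:
```python
from h import *
s=arm.get_state();print(s['q'].round(3),s['qd'].round(3),s['eef_pos'],s['ee_rot'])
```

```text
[ 0.434  0.167 -0.726 -0.014 -0.673 -0.422] [ 0.014 -0.024  0.028  0.047  0.039 -0.041] [ 0.43382242 -0.00649272  0.06228687] [ 3.13102167e+00  1.46777559e-03 -3.14031237e+00]
```

>>> apply_moves(increments=[-0.001, 0, -0.013, -0.005, 0.003, 0, -0.001, 0, -0.013, -0.005, 0.003, 0, -0.001, 0, -0.008, 0, 0.003, 0, 0, 0, 0, 0, 0, 0])

```text
t: 4.0
eef_pos: [0.4379, -0.0037, 0.0346]
ee_rot: [3.136, 0.008, -3.139]
force: [-0.1, 0.2, -0.6]
width: 0.0879
```

>>> apply_moves(increments=[-0.005, -0.003, -0.008, -0.005, 0.008, 0, 0, 0, 0, 0, 0, 0])

```text
t: 4.17
eef_pos: [0.4341, -0.0062, 0.0278]
ee_rot: [3.14, 0.003, -3.139]
force: [-1.1, 0.1, -0.7]
width: 0.0876
```

Run:
```python
from h import *
b=optics.grab_frame('side');a=optics.grab_frame('top')
s=arm.get_state();print(s['eef_pos'],s['ee_rot'])
x=cv2.resize(b[180:340,180:340],None,fx=3.5,fy=3.5);save('side2.png',x)
```

```text
[ 0.43547166 -0.00577453  0.0287233 ] [ 3.1395766   0.0051836  -3.13788054]
```

View pics/side2.png

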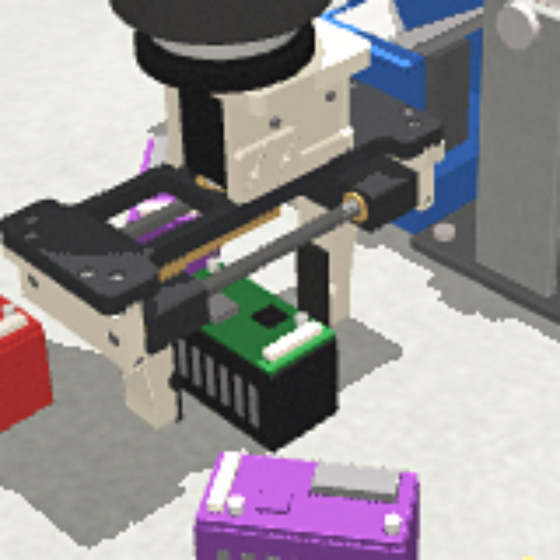

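Run:
```python
from h import *
cx,cy=.4325,-.006
for dx,dy,z in [(-.021,-.042,0),(.021,-.042,0),(.021,-.042,.047),(-.021,-.042,.047)]: print(proj('side',[[cx+dx,cy+dy,z]]))
for uv,z in [((258.5,308.5),0),((276,296.5),0),((275.7,277),.047),((257,285.7),.047)]: print(atz('side',uv,z))
```

```text
[[256.93090718 310.25659369]]
[[276.20311829 297.98624521]]
[[275.83627797 274.83850591]]
[[255.90787281 286.67143129]]
[ 0.4159994  -0.04667076  0.        ]
[ 4.55842109e-01 -4.50667339e-02  5.55111512e-17]
[ 0.4495001 -0.0518825  0.047    ]
[ 0.41424624 -0.047413    0.047     ]
```

The measured corners agree with the estimate to a few mm, and the fingers straddle the green module. I'll grip.

>>> apply_moves(increments=[-0.002, 0, -0.002, 0, 0.005, 0, 0, 0, 0, 0, 0, 0, 0, 0, 0, 0, 0, 0, 0, 0, 0, 0, 0, 0, 0, 0, 0, 0, 0, 0, 0, 0, 0, 0, 0, 0], hand=1, force=25)

```text
t: 4.77
eef_pos: [0.4343, -0.0054, 0.0278]
ee_rot: [3.139, 0.002, -3.138]
force: [-0.0, -0.8, -0.8]
width: 0.0534
```

>>> apply_moves(increments=[0, 0, 0, 0, 0, 0, 0, 0, 0, 0, 0, 0, 0, 0, 0, 0, 0, 0, 0, 0, 0, 0, 0, 0, 0, 0, 0, 0, 0, 0])

```text
t: 5.18
eef_pos: [0.4346, -0.0054, 0.0279]
ee_rot: [3.139, 0.002, -3.138]
force: [0.4, -0.8, -0.0]
width: 0.0417
```

>>> apply_moves(increments=[0, 0, 0.02, 0, 0, 0, 0, 0, 0.03, 0, 0, 0, 0, 0, 0.03, 0, 0, 0, 0, 0, 0.03, 0, 0, 0, 0, 0, 0.03, 0, 0, 0, 0, 0, 0.03, 0, 0, 0, 0, 0, 0.03, 0, 0, 0, 0, 0, 0.02, 0, 0, 0, 0, 0, 0.01, 0, 0, 0, 0, 0, 0, 0, 0, 0])

```text
t: 6.02
eef_pos: [0.4252, -0.0084, 0.2647]
ee_rot: [-3.142, -0.011, -3.141]
force: [0.5, 0.7, -2.2]
width: 0.0418
```

>>> apply_moves(increments=[0.02, 0.002, 0.002, 0, 0, 0.004, 0.024, 0.003, 0, 0, 0, 0.004, 0.024, 0.003, 0, 0, 0, 0.004, 0.024, 0.003, 0, 0, 0, 0.004, 0.024, 0.003, 0, 0, 0, 0.004, 0.024, 0.003, 0, 0, 0, 0.004, 0.024, 0.003, 0, 0, 0, 0.004, 0.024, 0.003, 0, 0, 0, 0.004, 0.024, 0.003, 0, 0, 0, 0.004, 0.015, 0, 0, 0, 0, 0.002, 0, 0, 0, 0, 0, 0, 0, 0, 0, 0, 0, 0])

```text
t: 7.02
eef_pos: [0.6532, 0.018, 0.2443]
ee_rot: [3.14, -0.038, -3.103]
force: [-0.2, 0.0, -2.2]
width: 0.0419
```

Run:
```python
from h import *
s=arm.get_state();print(s['eef_pos'],s['ee_rot'],s['force'],s['width'])
b=optics.grab_frame('side')
x=cv2.resize(b[60:260,220:450],None,fx=3.2,fy=2.9);save('side3.png',b[40:300,180:480].repeat(2,0).repeat(2,1))
```

```text
[0.6531671  0.01798728 0.24434463] [ 3.14031993 -0.03842312 -3.10338227] [-0.17740178  0.04047183 -2.19945524] 0.04191175040617298
```

View pics/side3.png

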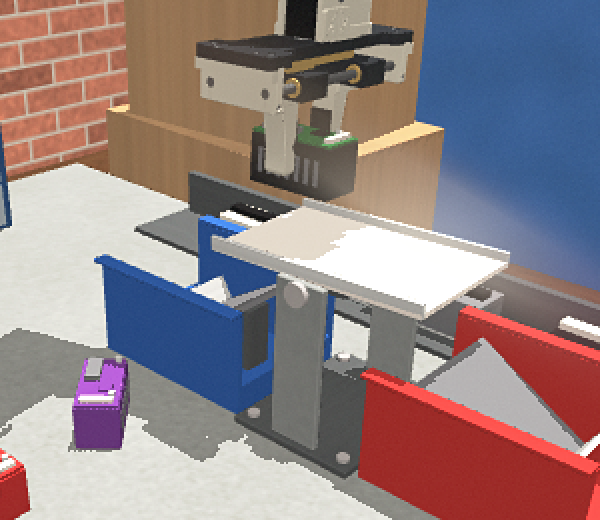

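The module hangs level over the blue half of the tray. I'll check the tray's position from the side-view corners and the axle bolt.

Run:
```python
from h import *
P=[atz('side',uv,.175) for uv in [(286.5,158),(392,192.5),(434,168.5),(331.5,141)]]
for p in P:print(p.round(4))
print(np.mean(P,0),'bolt',atz('side',(327.5,186),.155),'top bolts',atz('top',(322,116),.155),atz('top',(315,190),.155))
# model edges
c=np.array([.665,-.034]);y=.039;u=np.array([np.cos(y),np.sin(y)]);v=np.array([-np.sin(y),np.cos(y)])
for k in('side','top'):print(k,[proj(k,[[*(c+sx*.068*u+sy*.11*v),.175]])[0].round(1).tolist() for sx,sy in[(-1,1),(-1,-1),(1,-1),(1,1)]])
```

```text
[0.5847 0.06   0.175 ]
[ 0.6027 -0.1475  0.175 ]
[ 0.7273 -0.1467  0.175 ]
[0.7051 0.0585 0.175 ]
[ 0.65497245 -0.04390173  0.175     ] bolt [ 0.58247337 -0.03817127  0.155     ] top bolts [ 0.74779248 -0.03629838  0.155     ] [ 0.58503387 -0.03999512  0.155     ]
side [[284.5, 154.7], [391.0, 192.6], [434.1, 165.9], [331.5, 135.5]]
top [[259.7, 176.3], [370.4, 186.1], [373.5, 122.5], [266.4, 113.5]]
```

>>> apply_moves(increments=[0.01, -0.002, 0, 0, -0.038, 0, 0, 0, 0, 0, 0, 0, 0, 0, -0.012, 0, 0, 0, 0, 0, -0.012, 0, 0, 0, 0, 0, 0, 0, 0, 0])

```text
t: 7.48
eef_pos: [0.6579, 0.0158, 0.2168]
ee_rot: [3.141, -0.007, -3.104]
force: [-0.7, 0.4, -3.5]
width: 0.042
```

>>> apply_moves(increments=[0.005, 0, -0.006, 0, -0.007, 0, 0.001, 0, -0.006, 0, -0.001, 0, 0, 0, 0, 0, 0, 0])

```text
t: 7.73
eef_pos: [0.6633, 0.0159, 0.2043]
ee_rot: [-3.141, 0.001, -3.103]
force: [-0.2, -0.7, -3.4]
width: 0.0418
```

>>> apply_moves(increments=[0, 0, -0.004, 0, 0, 0, 0, 0, -0.003, 0, 0, 0, 0, 0, 0, 0, 0, 0])

```text
t: 7.98
eef_pos: [0.6635, 0.0159, 0.1969]
ee_rot: [-3.141, 0.001, -3.103]
force: [-0.4, -0.5, -2.7]
width: 0.0417
```

Run:
```python
from h import *
s=arm.get_state();print(s['eef_pos'],s['ee_rot'],s['force'],s['width'])
b=optics.grab_frame('side')
save('side4.png',cv2.resize(b[80:220,240:440],None,fx=4,fy=4))
```

```text
[0.6634891 0.0159181 0.1968903] [-3.14138272e+00  1.27629274e-03 -3.10326694e+00] [-0.3890841  -0.45013589 -2.73145173] 0.041726808534148604
```

View pics/side4.png

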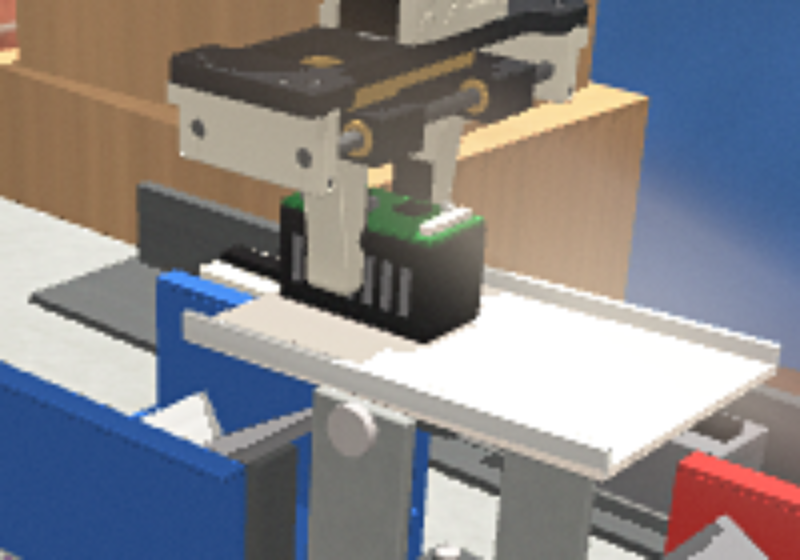

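The module is lengthwise, centred between the rails on the blue half, and just above the deck. I'll lower it in small steps until the force shows contact.

>>> apply_moves(increments=[0, 0, -0.002, 0, 0, 0, 0, 0, 0, 0, 0, 0])

```text
t: 8.2
eef_pos: [0.6638, 0.016, 0.1953]
ee_rot: [-3.141, 0.002, -3.103]
force: [-0.4, 0.2, -2.8]
width: 0.0416
```

>>> apply_moves(increments=[0, 0, -0.002, 0, 0, 0, 0, 0, 0, 0, 0, 0])

```text
t: 8.37
eef_pos: [0.6644, 0.0162, 0.1942]
ee_rot: [3.142, 0.004, -3.103]
force: [0.3, 0.1, -2.4]
width: 0.0415
```

>>> apply_moves(increments=[-0.001, 0, -0.002, 0, 0.003, 0, 0, 0, 0, 0, 0, 0])

```text
t: 8.53
eef_pos: [0.6644, 0.0166, 0.1935]
ee_rot: [3.141, 0.004, -3.102]
force: [0.7, -0.7, -1.9]
width: 0.0416
```

>>> apply_moves(increments=[0, 0, -0.002, 0, 0, 0, 0, 0, 0, 0, 0, 0])

```text
t: 8.7
eef_pos: [0.6647, 0.0171, 0.1924]
ee_rot: [3.14, 0.005, -3.102]
force: [0.5, -0.0, -2.1]
width: 0.0419
```

The load on the wrist has fallen from about 3 N to 2 N, so the module touches the deck. I'll open partly to about 60 mm so the fingers stay inside the rails.

>>> apply_moves(increments=[0, 0, 0, 0, 0, 0, 0, 0, 0, 0, 0, 0, 0, 0, 0, 0, 0, 0, 0, 0, 0, 0, 0, 0, 0, 0, 0, 0, 0, 0, 0, 0, 0, 0, 0, 0], hand=0.3)

```text
t: 9.2
eef_pos: [0.6648, 0.0162, 0.1922]
ee_rot: [3.142, 0.005, -3.102]
force: [-0.5, 0.5, 0.5]
width: 0.0615
```

Run:
```python
from h import *
s=arm.get_state();print(s['eef_pos'],s['force'],s['width'])
b=optics.grab_frame('side')
save('side5.png',cv2.resize(b[80:280,200:450],None,fx=3,fy=3))
```

```text
[0.6647507  0.01615246 0.19223929] [-0.48005178  0.45761279  0.51765902] 0.061528529084221524
```

View pics/side5.png

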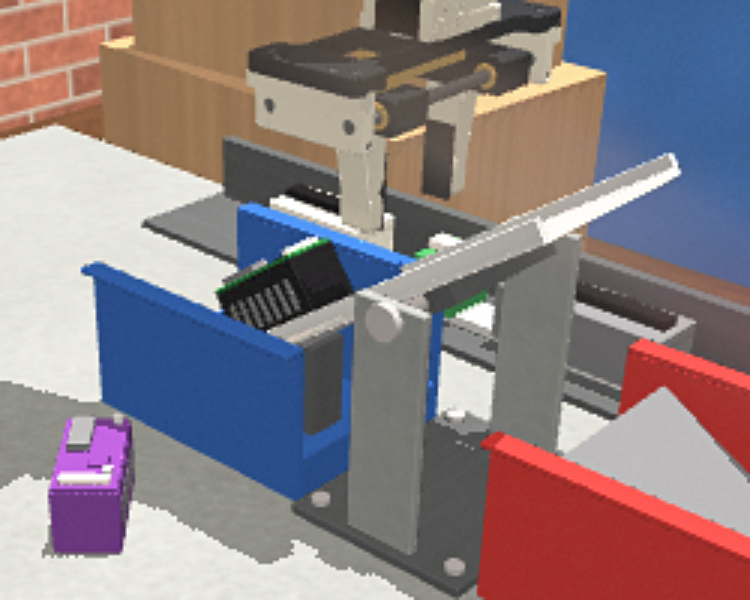

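The tray has tipped towards blue and the module is sliding off into the blue chute. I'll raise the arm clear and let it settle.

>>> apply_moves(increments=[0, 0, 0.03, 0, 0, 0, 0, 0, 0.035, 0, 0, 0, 0, 0, 0.03, 0, 0, 0, 0, 0, 0.02, 0, 0, 0, 0, 0, 0, 0, 0, 0, 0, 0, 0, 0, 0, 0, 0, 0, 0, 0, 0, 0, 0, 0, 0, 0, 0, 0, 0, 0, 0, 0, 0, 0, 0, 0, 0, 0, 0, 0, 0, 0, 0, 0, 0, 0, 0, 0, 0, 0, 0, 0])

```text
t: 10.25
eef_pos: [0.6612, 0.0152, 0.3061]
ee_rot: [-3.14, -0.005, -3.103]
force: [1.0, 0.1, -0.5]
width: 0.0613
```

Run:
```python
from h import *
b=optics.grab_frame('side');a=optics.grab_frame('top')
print([(r['point'],r['conf']) for r in finder.landmark_of('side','module_mid')],[(r['point'],r['conf']) for r in finder.landmark_of('side','bare_mid')])
save('end.png',cv2.resize(b[40:420,140:480],None,fx=1.5,fy=1.5))
c=np.array([.665,-.036])+.165*np.array([-.039,.999]);m=c+.018*np.array([-.039,.999]);print(c,proj('side',[[*m,.074]]))
```

```text
[([282.4, 185.3], 0.95), ([269.0, 334.3], 0.91), ([167.5, 279.9], 0.88), ([232.7, 238.4], 0.65)] [([339.2, 376.6], 0.67)]
[0.658565 0.128835] [[282.08966012 181.99987861]]
```

View pics/end.png

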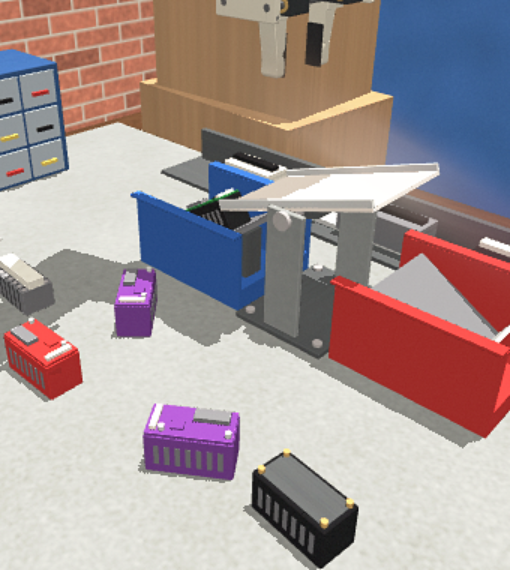

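The module is in the blue chute at the expected rest point, (282,185) against a predicted (282,182). The bare module is unmoved. The tray is still partly tilted, so I'll wait and check that it has come off the module.

>>> apply_moves(increments=[0, 0, 0, 0, 0, 0, 0, 0, 0, 0, 0, 0, 0, 0, 0, 0, 0, 0, 0, 0, 0, 0, 0, 0, 0, 0, 0, 0, 0, 0, 0, 0, 0, 0, 0, 0, 0, 0, 0, 0, 0, 0, 0, 0, 0, 0, 0, 0, 0, 0, 0, 0, 0, 0, 0, 0, 0, 0, 0, 0, 0, 0, 0, 0, 0, 0, 0, 0, 0, 0, 0, 0, 0, 0, 0, 0, 0, 0, 0, 0, 0, 0, 0, 0, 0, 0, 0, 0, 0, 0, 0, 0, 0, 0, 0, 0, 0, 0, 0, 0, 0, 0, 0, 0, 0, 0, 0, 0])

```text
t: 11.95
eef_pos: [0.6615, 0.0152, 0.307]
ee_rot: [-3.14, -0.004, -3.103]
force: [-0.3, -0.1, 0.1]
width: 0.0612
```

Run:
```python
from h import *
b=optics.grab_frame('side')
print([(r['point'],r['conf']) for r in finder.landmark_of('side','module_mid')][:2])
save('end2.png',cv2.resize(b[100:260,200:460],None,fx=3,fy=3))
```

```text
[([284.3, 187.4], 0.89), ([168.6, 279.3], 0.74)]
```

View pics/end2.png

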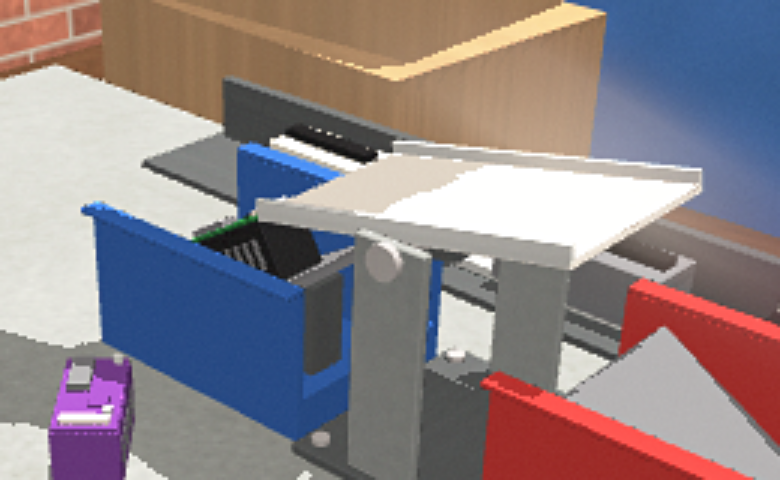

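The tray is swinging slowly back to level and is clear of the module, which rests on the ramp in the blue chute. I'll hand in.

Run:
```python
from h import *
print(arm.job_done())
```

```text
the job is handed in; nothing more can be done
None
```

I picked up the green-board module across its narrow width and lowered it lengthwise onto the blue half of the tray, about 52 mm from the axle. I let go once the wrist load showed it touching the deck. The tray tipped under its weight and the module slid into the blue chute. The job is handed in at about 12 s of the 38 s allowed; no verdict was reported.

**Last checks:**
- **Module:** it lies in the blue chute. About 1 s after release the network put it at (282,185), against (282,182) predicted for the lip. At the last look it read (284,187), a few pixels of difference that I took as network error, since the pictures showed it lying on the ramp.
- **Tray:** clear of the module, but still returning slowly to level at the last look.
- **Bare module:** it appears unmoved, reading (339,377) against (337,377) at the start.
- **Arm:** about 0.1 m above the tray, touching nothing, with the force reading near zero.

No check failed.

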